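# Slide the label plate out past the end of the ledge

### The arm

A 6-joint arm with a two-finger parallel gripper is mounted at the origin on the work surface. World frame = base frame: x ahead of the robot, y to its left, z up, the work surface at z = 0. Lengths are in m, angles in degrees, forces in N, time in s.
With the tool pointing down it reaches from about 0.325 to 0.75 m from the base axis. Payload 7.6 kg.
Tool frame: the origin (TCP) lies at the very end of the fingers, on their centre line; the grasp point (between the pads) lies 19 mm behind it; z points along the fingers, y is the line along which they close (so a half turn about z gives the same grasp; the last joint's range is limited). The gripper opens to 85 mm and grips with 20 to 120 N. Pads are 22 mm wide; open, the fingers measure 114 mm over their backs; the gripper's body (76 mm by 85 mm) begins 54 mm behind the grasp point. The pads swing forward as they close: fully open they stand 13 mm farther back than shut.
Start: joints at [-77.939, 2.991, 80.254, -0, 96.75, -4.028], TCP at [0.146, -0.504, 0.231] pointing down, gripper open.
Joint ranges: [-166.34, 166.34], [-52.06, 124.39], [6.96, 135.62], [-60.46, 240.46], [14.63, 156.25], [-167.68, 167.68]. Speed limits (degrees/s): [147.25, 147.25, 172.46, 180, 180, 180].

### API

Orientations are given as a 3x3 rotation matrix whose columns are the frame's x, y, z axes.
In Python, from cell import arm, camera, nets gives the robot as it stands. The module is installed in compiled form; this text tells all that it offers.
- The arm moves only by the tool servo_tool, never from a script. Its argument "plan" is a list of rows, each an object of numbers: "tx", "ty", "tz": the shift along the tool's x, y, z in m; "roll": the turn about the tool's z in degrees; "fingers": the opening, from 0 (shut) to 1 (fully open). A call has 1 to 20 rows; each row is the pose to reach, as a shift and turn from the pose commanded when the call began, along the tool's axes at that moment; what a row does not reach only later rows make up. A row lasts 1/8 s, in which the tool goes at most 62.5 mm and 10.7 degrees, less where a joint would pass 70% of its speed; a pose out of reach is approached as far as the arm can. A call with a gripper value outside its range is refused whole. The fingers move at their own pace and stop on an object; the grip force is fixed at half the most. Time passes only in rows, so rows that repeat a pose let the fingers close. It gives the time, the measured TCP pose, the force, the opening and the grip force at its end, in the units of the state.
- arm.get_obs(): the state, without advancing time (a new reading comes with each control period).
- camera(name): name is "scene" or "side" or "wrist"; returns a dict with "img" (400x640x3 uint8, blue, green, red), "vertical_fov" (degrees; the focal length in pixels is half the picture's height over the tangent of half this angle, whatever the lens; pixels are square), "cx", "cy" (the principal point, pixels), "camera_from_world" (4x4, takes a point from world to camera coordinates). Camera axes: x right, y down, z forward; pixel columns grow to the right and rows downward; lengths in m; the calibration is good to about 2 mm. A picture is of the moment at which its call begins. There is no depth.
- arm.sign_off(): hands the job in; it is judged then, once.
Trained networks look in the newest picture that a camera, given by its name, has taken for a name from the list of things; names that differ only in an ending like _2 or _b are one class to them, and where a whole thing is asked for, a point or a joint stands for the part that bears it (a point fixed in the world has none). Each returns a list of dicts, best first, with "confidence" (0 to 1); they miss things now and then, are a little off and sometimes report something else, mostly with a low value. They report only what shows in the picture. A call takes as long as a camera call. They do not tell look-alikes from the thing itself.
- nets.spot_in(camera, thing): "at" ([row, column] in pixels, amid what is visible of it).
- nets.outline_of(camera, thing): "mask" (400x640 bool, what is visible of it) and "at" ([row, column] in pixels, amid what is visible of it).
The state is a dict: "time": time; "joint_positions": joint angles; "qd": joint speeds; "joint_torque": joint torques, N m; "ee_pos": TCP position; "tcp_rot": TCP orientation; "force": force on the tool from outside, world axes, zero at the start; "wrist_torque": the same for the moment, N m; "opening": finger opening in m; "grip_force": force on a finger pad.
Only numpy, scipy, OpenCV 4.12 (cv2) and the standard library are available. Lean on these libraries where they do the work, as an engineer would, in place of code of your own. Each camera call takes 0.05 s, during which the arm holds its last target. There are 200 camera calls.

### The job

The brass-faced label plate lies flat on the low wooden ledge. With the fingertips, gently push it straight along the rail towards the end of the ledge where the carved figure stands, until about a third of its length sticks out past that end and its edge shows. Do not lift, tip or pinch the plate, leave it lying flat and square on the ledge, and leave the carving, the pot of chisels, the gouge and the sanding block where they are.

Things in the scene. Friction and masses are not known exactly. Their poses are not given: they have to be found in the camera images.
- ledge: Fixed dark plank on two feet, 120 mm (x) by 260 mm long (y). Origin: centre of its footprint on the bench, z up; flat top 70 mm above the bench. A rail 20 mm thick, rising 18 mm above the top, runs along the whole side nearest the robot, inner face at x = -40 mm. Both ends (y = +130, -130 mm) are open with nothing beneath what sticks out.
- end_left (a point): Point on the plank's top at the middle of the ledge's +y end (the robot's left).
- end_right (a point): Point on the plank's top at the middle of the ledge's -y end (the robot's right).
- label_plate: Loose plate, 75 mm (x) by 120 mm long (y) by 8 mm thick: pale wooden back, brass face on top, a dark dot in each corner; about 0.3 kg. Origin: centre of its underside, z up. It lies near the ledge's middle, its length along the ledge, a few mm off the rail; it slides with friction and would tip off with half its length out.
- carving: Loose small carved wooden figure, pale, on a dark 70 mm square plinth, 163 mm tall, standing on the bench some way beyond one end of the ledge (either end). Origin at the centre of its underside. Its end of the ledge is the one to use.
- chisel_pot: Loose blue round pot, 72 mm across, with wooden chisel handles sticking up to about 180 mm, standing beyond the other end of the ledge. Origin at the centre of its underside.
- gouge: Loose gouge lying on the bench beyond the ledge as seen from the robot: 24 mm wide, 23 mm high, wooden handle from y = -100 to +10 mm and steel blade to y = +120 mm. Origin under the handle's front end.
- sanding_block: Loose cork block, 50 x 90 x 35 mm, on the bench beyond the ledge as seen from the robot. Origin at the centre of its underside.
Not all that is in view belongs to the job. Several things have the shape of the label_plate; the one meant has the colours described above.

How it is judged (in metres and radians):
At the end, for the whole second after the job is handed in: The plate rests flat and still on the ledge, sticking out 28 to 52 mm (40 mm is a third) past the end on the carving's side, within 0.12 rad of square to the ledge and no more than about 18 mm off the rail; the four bystanders are within 15 mm of where they stood (((y of carving in the frame of ledge above 0 m and y of label_plate in the frame of ledge between 0.098 and 0.122 m) or (y of carving in the frame of ledge below 0 m and y of label_plate in the frame of ledge between -0.122 and -0.098 m)) and x of label_plate in the frame of ledge below 0.016 m and z of label_plate in the frame of ledge between 0.066 and 0.074 m and angle between label_plate's own z axis and vertical below 0.05 rad and angle between the y axis of label_plate and the y axis of ledge, either way round below 0.12 rad and linear speed of label_plate below 0.01 m/s and distance of each of carving, chisel_pot, gouge, sanding_block from where it was at the start of the episode below 0.015 m); the robot touches nothing.
It fails at once if the plate is lifted more than 8 mm off the ledge (z of label_plate in the frame of ledge above 0.078 m).
It fails at once if the plate is tipped by more than 0.15 rad or falls (angle between label_plate's own z axis and vertical above 0.15 rad or z of label_plate in the frame of ledge below 0.055 m).
It fails at once if the plate is pinched or pushed harder than 25 N (contact force between the fingers and label_plate above 25 N).
It fails at once if a bystander is moved by more than 15 mm or knocked over (distance of any of carving, chisel_pot, gouge, sanding_block from where it was at the start of the episode above 0.015 m or angle between any of carving, chisel_pot, gouge, sanding_block's own z axis and vertical above 0.3 rad).
It also fails if it takes over 42 s, if anything falls off the work surface, if the arm or the gripper's body presses on something with over 40 N, if the wrist force passes 120 N, or if a joint passes its speed limit or range.

## Working session

There is one attempt and no reset: what is moved stays moved. The work goes in short steps, Python scripts to look and compute and a tool call to move; the robot and the scene stay as the last step left them, time stands still between calls to the robot, and variables do not carry over. Pictures are saved under pics/ and viewed, at most 10 in all, crops included, and the job is handed in when it is done.

Besides the shell and the picture viewer there is one more tool, called after "Request:" in YAML: its name, and indented under it one key for each argument. servo_tool: Moves the arm, as the interface text tells. Its arguments: {"type":"object","properties":{"plan":{"type":"array"}},"required":["plan"]}

```bash
mkdir -p pics; cat > h.py <<'E'
import numpy as np, cv2
from cell import arm, camera, nets
def ray(c,rc):
    f=200/np.tan(np.radians(c["vertical_fov"]/2)); T=np.array(c["camera_from_world"]); R,t=T[:3,:3],T[:3,3]
    d=R.T@np.array([(rc[1]-c["cx"])/f,(rc[0]-c["cy"])/f,1]); return -R.T@t,d
def onz(c,rc,z):
    o,d=ray(c,rc); return o+d*(z-o[2])/d[2]
def proj(c,p):
    f=200/np.tan(np.radians(c["vertical_fov"]/2)); T=np.array(c["camera_from_world"]); q=T[:3,:3]@np.array(p)+T[:3,3]
    return [c["cy"]+f*q[1]/q[2],c["cx"]+f*q[0]/q[2]]
E
python3 - <<'E'
from h import *
np.set_printoptions(precision=3,suppress=True)
o=arm.get_obs(); print(o["time"],o["ee_pos"],o["tcp_rot"])
C={n:camera(n) for n in("scene","side")}
for n,c in C.items():
    cv2.imwrite(f"pics/{n}0.png",c["img"]); print(n,ray(c,[200,320]))
    for t in["ledge","label_plate","carving","chisel_pot","gouge","sanding_block"]:
        for r in nets.outline_of(n,t)[:4]:
            print(n,t,round(r["confidence"],2),np.round(r["at"]),onz(c,r["at"],.07 if t in("ledge","label_plate") else .02), int(r["mask"].sum()))
E
```

```text
0.0 [ 0.145 -0.504  0.23 ] [[ 0.961  0.277 -0.   ]
 [ 0.277 -0.961  0.002]
 [ 0.    -0.002 -1.   ]]
scene (array([ 1.046, -0.121,  0.895]), array([-0.524,  0.175, -0.834]))
scene ledge 0.82 [201. 326.] [0.535 0.064 0.07 ] 4501
scene label_plate 0.83 [169. 262.] [ 0.4  -0.05  0.07] 1189
scene label_plate 0.67 [190. 314.] [0.497 0.048 0.07 ] 1514
scene carving 0.94 [140. 422.] [0.402 0.38  0.02 ] 1472
scene chisel_pot 0.83 [252. 199.] [ 0.541 -0.237  0.02 ] 1546
scene gouge 0.92 [234. 392.] [0.638 0.191 0.02 ] 750
scene gouge 0.4 [276. 306.] [ 0.675 -0.029  0.02 ] 1150
scene sanding_block 0.8 [275. 306.] [ 0.671 -0.028  0.02 ] 1057
scene sanding_block 0.38 [191. 315.] [0.467 0.059 0.02 ] 1497
side (array([0.426, 0.634, 0.79 ]), array([ 0.131, -0.642, -0.756]))
side ledge 0.86 [242. 354.] [0.469 0.116 0.07 ] 5283
side label_plate 0.71 [207. 422.] [0.345 0.004 0.07 ] 1530
side label_plate 0.63 [212. 344.] [0.499 0.046 0.07 ] 1938
side chisel_pot 0.95 [119. 329.] [ 0.589 -0.294  0.02 ] 1528
side gouge 0.61 [279. 261.] [0.633 0.198 0.02 ] 957
side sanding_block 0.94 [188. 270.] [ 0.677 -0.033  0.02 ] 852
```

View pics/scene0.png

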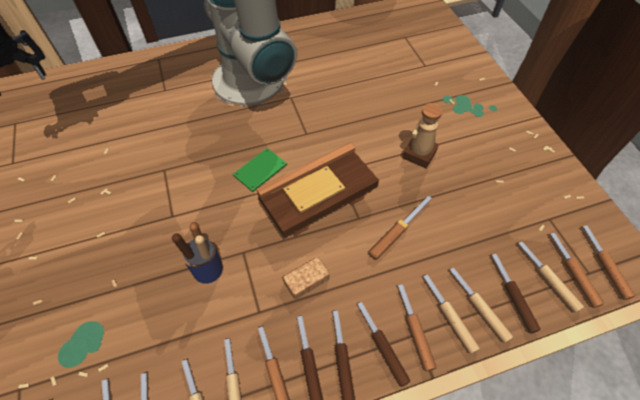

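View pics/side0.png

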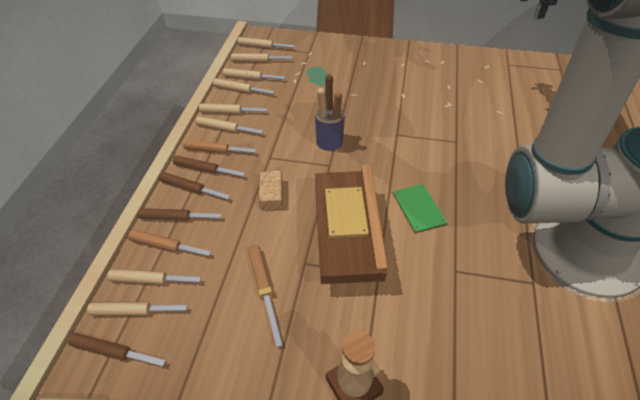

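Two plate look-alikes show: the green one on the bench at scene (169,262) / side (207,422), and the brass-faced one on the ledge at scene (190,314) / side (212,344). The second fits, being brass with corner dots and lying on the ledge. The carving stands at the +y (left) end, scene (140,422), and the pot at the −y end.

```bash
python3 - <<'E'
from h import *
np.set_printoptions(precision=4,suppress=True)
cr={"side":(160,290,305,395),"scene":(140,240,250,385)}
ims=[]
for n,(a,b,l,r) in cr.items():
    c=camera(n); ims.append(cv2.resize(c["img"][a:b,l:r],None,fx=4,fy=4,interpolation=cv2.INTER_CUBIC))
    m=nets.outline_of(n,"label_plate")
    for q in m:
        h=c["img"][q["mask"]].mean(0)
        if h[2]>h[1]:   # brass
            pts=np.argwhere(q["mask"]); P=np.array([onz(c,p,.078)[:2] for p in pts])
            R=cv2.minAreaRect((P*1000).astype(np.float32)); print(n,"plate",R,P.mean(0)); print(cv2.boxPoints(R))
ims=[ims[0],ims[1]]
H=max(i.shape[0] for i in ims)
out=np.hstack([cv2.copyMakeBorder(i,0,H-i.shape[0],0,0,cv2.BORDER_CONSTANT) for i in ims])
print(out.shape); s=800/out.shape[1]; cv2.imwrite("pics/crop.png",cv2.resize(out,None,fx=s,fy=s)); print(4*s, 360*s)
E
```

```text
side plate ((494.9078369140625, 49.949607849121094), (77.57597351074219, 128.3673553466797), 13.357470512390137) [0.4943 0.0517]
[[442.3411 103.4359]
 [471.9973 -21.4588]
 [547.4746  -3.5367]
 [517.8184 121.358 ]]
scene plate ((497.19317626953125, 49.357810974121094), (82.33084106445312, 124.39075469970703), 14.758280754089355) [0.4983 0.0484]
[[441.5421  99.0148]
 [473.2296 -21.2722]
 [552.8442  -0.2991]
 [521.1567 119.9879]]
(520, 900, 3)
3.5555555555555554 320.0
```

View pics/crop.png

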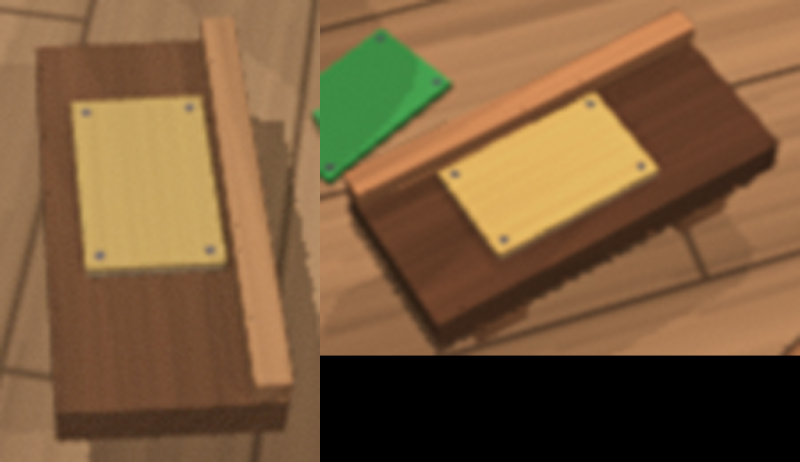

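The crop confirms it: brass-faced plate with four dark dots, beside the rail on the ledge. I'll take the ledge corners from it next.

```bash
python3 - <<'E'
from h import *
from scipy.optimize import least_squares
np.set_printoptions(precision=4,suppress=True)
k=3.5556
S=lambda x,y:[160+y/k-.4,305+x/k-.4]
N=lambda x,y:[140+y/k-.4,250+(x-320)/k-.4]
c=camera("side"); d=camera("scene")
# (camera, pixel, ledge-local point)
L=[(c,S(38,47),(.06,-.13,.07)),(c,S(57,412),(.06,.13,.07)),(c,S(204,19),(-.04,-.13,.088)),(c,S(233,18),(-.06,-.13,.088)),(c,S(292,384),(-.06,.13,.088)),(c,S(255,387),(-.04,.13,.088)),
(d,N(776,147),(.06,.13,.07)),(d,N(437,325),(.06,-.13,.07)),(d,N(692,31),(-.04,.13,.088)),(d,N(676,11),(-.06,.13,.088)),(d,N(356,198),(-.04,-.13,.088))]
Pl=[(c,S(72,103)),(c,S(203,96)),(c,S(226,260)),(c,S(86,270)),(d,N(439,173)),(d,N(597,93)),(d,N(657,169)),(d,N(502,257))]
pl=[(.0375,-.06),(-.0375,-.06),(-.0375,.06),(.0375,.06),(-.0375,-.06),(-.0375,.06),(.0375,.06),(.0375,-.06)]
P=[(a,b,(*q,.078)) for (a,b),q in zip(Pl,pl)]
def fit(L):
    def w(p,q):
        s,co=np.sin(p[2]),np.cos(p[2]); return [p[0]+co*q[0]-s*q[1],p[1]+s*q[0]+co*q[1],q[2]]
    r=least_squares(lambda p:np.ravel([np.subtract(proj(a,w(p,q)),b) for a,b,q in L]),[.5,.05,.2],x_scale=[.01,.01,.01])
    print(r.x,np.degrees(r.x[2]),r.fun.reshape(-1,2)); return r.x
l=fit(L);p=fit(P)
R=np.array([[np.cos(l[2]),np.sin(l[2])],[-np.sin(l[2]),np.cos(l[2])]])
print("plate in ledge",R@(p[:2]-l[:2]),p[2]-l[2])
for t,z in(("carving",.08),("chisel_pot",.08)):
    for n,cc in(("side",c),("scene",d)):
        for r in nets.spot_in(n,t)[:1]: print(t,n,R@(onz(cc,r["at"],z)[:2]-l[:2]))
E
```

```text
[0.4899 0.0602 0.2345] 13.433727903865027 [[-0.5168 -0.812 ]
 [ 0.2357 -0.9077]
 [-0.3593 -0.8784]
 [-0.4376  0.2998]
 [-0.1694  0.3565]
 [-0.5316 -0.4546]
 [-1.1716  0.6607]
 [ 0.2166 -0.9279]
 [-1.3391  0.5749]
 [-1.0566  0.4152]
 [-1.0293 -0.6093]]
[0.4957 0.0478 0.249 ] 14.269046101922525 [[ 0.4673 -0.3595]
 [ 0.6205 -1.1234]
 [ 0.8041 -0.3817]
 [ 0.0795 -0.214 ]
 [-0.3937 -0.4274]
 [-0.389  -1.0921]
 [-0.062   0.0003]
 [-0.7139 -1.0708]]
plate in ledge [ 0.0028 -0.0134] 0.014579052857929459
carving side [0.0148 0.3108]
carving scene [0.0257 0.2919]
chisel_pot side [ 0.0224 -0.2941]
chisel_pot scene [ 0.0208 -0.3059]
```

```bash
cat >> h.py <<'E'
l=np.array([.4899,.0602,.2345])
Rl=np.array([[np.cos(l[2]),-np.sin(l[2])],[np.sin(l[2]),np.cos(l[2])]])
def shift(x,y,z):
    o=arm.get_obs(); R=np.array(o["tcp_rot"]); w=[*(l[:2]+Rl@[x,y]),z]
    yaw=np.degrees(np.arctan2(R[1,1],R[0,1])-l[2]); p=np.array(o["ee_pos"])
    print(o["time"],"to",w,"shift",R.T@(w-p),"roll",yaw,"local now",Rl.T@(p[:2]-l[:2]),p[2],"F",o["force"])
E
python3 -c "
from h import *
np.set_printoptions(precision=4,suppress=True)
shift(.002,-.11,.17)"
```

```text
1.2 to [np.float64(0.5174044982007427), np.float64(-0.04632465713967512), 0.17] shift [ 0.4843 -0.3371  0.0613] roll -87.34807410800657 local now [-0.4662 -0.4692] 0.23130169252210372 F [-1.0767  0.2883  0.2412]
```

Request:
servo_tool:
  plan:
    - {"tx":0.048,"ty":-0.034,"tz":0,"roll":-9,"fingers":0}
    - {"tx":0.097,"ty":-0.067,"tz":0,"roll":-18,"fingers":0}
    - {"tx":0.145,"ty":-0.101,"tz":0,"roll":-27,"fingers":0}
    - {"tx":0.194,"ty":-0.135,"tz":0,"roll":-36,"fingers":0}
    - {"tx":0.242,"ty":-0.169,"tz":0,"roll":-45,"fingers":0}
    - {"tx":0.291,"ty":-0.202,"tz":0,"roll":-54,"fingers":0}
    - {"tx":0.339,"ty":-0.236,"tz":0,"roll":-63,"fingers":0}
    - {"tx":0.387,"ty":-0.27,"tz":0,"roll":-72,"fingers":0}
    - {"tx":0.436,"ty":-0.303,"tz":0.01,"roll":-80,"fingers":0}
    - {"tx":0.484,"ty":-0.337,"tz":0.03,"roll":-87.3,"fingers":0}
    - {"tx":0.484,"ty":-0.337,"tz":0.06,"roll":-87.3,"fingers":0}
    - {"tx":0.484,"ty":-0.337,"tz":0.06,"roll":-87.3,"fingers":0}
    - {"tx":0.484,"ty":-0.337,"tz":0.06,"roll":-87.3,"fingers":0}
    - {"tx":0.484,"ty":-0.337,"tz":0.06,"roll":-87.3,"fingers":0}

```text
time: 2.95
ee_pos: [0.5176, -0.0472, 0.1731]
tcp_rot: [[-0.23, 0.973, 0.003], [0.973, 0.23, -0.001], [-0.001, 0.003, -1.0]]
force: [0.3, -0.9, -0.5]
opening: 0.0002
grip_force: 0.0
```

```bash
python3 -c "
from h import *
np.set_printoptions(precision=4,suppress=True)
a=camera('side')['img'][80:320,240:420];b=camera('wrist')['img']
cv2.imwrite('pics/m1.png',np.hstack([cv2.resize(a,(300,400)),cv2.resize(b,(500,400))[:, :]]))
shift(.002,-.11,.074)"
```

```text
3.05 to [np.float64(0.5174044982007427), np.float64(-0.04632465713967512), 0.074] shift [ 0.0008 -0.0001  0.0986] roll -0.10193964509370713 local now [ 0.0019 -0.1108] 0.17261486993100006 F [-0.4142  0.014   0.06  ]
```

View pics/m1.png

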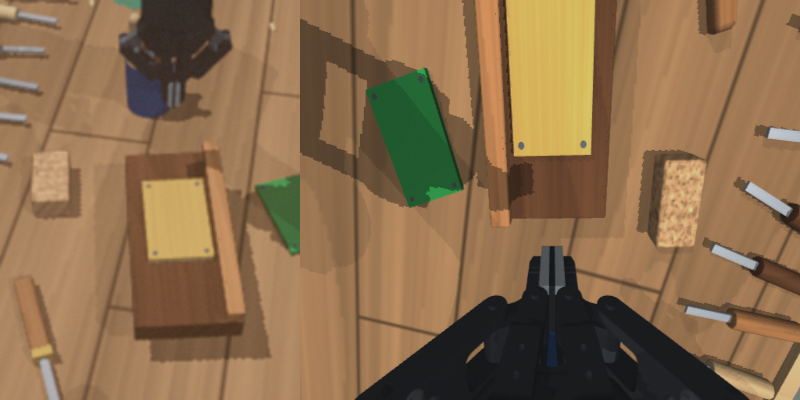

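The side and wrist views show shut fingers above the ledge's −y end, centred on the plate's trailing edge (wrist column 552 against plate 514–593). I'll descend behind it.

Request:
servo_tool:
  plan:
    - {"tx":0.001,"ty":0,"tz":0.03,"roll":0,"fingers":0}
    - {"tx":0.001,"ty":0,"tz":0.06,"roll":0,"fingers":0}
    - {"tx":0.001,"ty":0,"tz":0.08,"roll":0,"fingers":0}
    - {"tx":0.001,"ty":0,"tz":0.09,"roll":0,"fingers":0}
    - {"tx":0.001,"ty":0,"tz":0.095,"roll":0,"fingers":0}
    - {"tx":0.001,"ty":0,"tz":0.098,"roll":0,"fingers":0}
    - {"tx":0.001,"ty":0,"tz":0.098,"roll":0,"fingers":0}
    - {"tx":0.001,"ty":0,"tz":0.098,"roll":0,"fingers":0}

```text
time: 4.05
ee_pos: [0.5173, -0.0456, 0.0739]
tcp_rot: [[-0.232, 0.973, 0.001], [0.973, 0.232, -0.0], [-0.0, 0.001, -1.0]]
force: [0.6, -0.5, -1.1]
opening: 0.0003
grip_force: 0.0
```

Request:
servo_tool:
  plan:
    - {"tx":0.006,"ty":0,"tz":0,"roll":0,"fingers":0}
    - {"tx":0.012,"ty":0,"tz":0,"roll":0,"fingers":0}
    - {"tx":0.017,"ty":0,"tz":0,"roll":0,"fingers":0}
    - {"tx":0.02,"ty":0,"tz":0,"roll":0,"fingers":0}
    - {"tx":0.023,"ty":0,"tz":0,"roll":0,"fingers":0}
    - {"tx":0.026,"ty":0,"tz":0,"roll":0,"fingers":0}
    - {"tx":0.029,"ty":0,"tz":0,"roll":0,"fingers":0}
    - {"tx":0.032,"ty":0,"tz":0,"roll":0,"fingers":0}
    - {"tx":0.035,"ty":0,"tz":0,"roll":0,"fingers":0}
    - {"tx":0.039,"ty":0,"tz":0,"roll":0,"fingers":0}
    - {"tx":0.043,"ty":0,"tz":0,"roll":0,"fingers":0}
    - {"tx":0.047,"ty":0,"tz":0,"roll":0,"fingers":0}
    - {"tx":0.051,"ty":0,"tz":0,"roll":0,"fingers":0}
    - {"tx":0.055,"ty":0,"tz":0,"roll":0,"fingers":0}
    - {"tx":0.059,"ty":0,"tz":0,"roll":0,"fingers":0}
    - {"tx":0.063,"ty":0,"tz":0,"roll":0,"fingers":0}
    - {"tx":0.067,"ty":0,"tz":0,"roll":0,"fingers":0}
    - {"tx":0.071,"ty":0,"tz":0,"roll":0,"fingers":0}
    - {"tx":0.075,"ty":0,"tz":0,"roll":0,"fingers":0}
    - {"tx":0.075,"ty":0,"tz":0,"roll":0,"fingers":0}

```text
time: 6.55
ee_pos: [0.4994, 0.028, 0.0732]
tcp_rot: [[-0.232, 0.973, -0.0], [0.973, 0.232, 0.001], [0.001, -0.0, -1.0]]
force: [-0.5, 0.2, -0.4]
opening: -0.0001
grip_force: 0.0
```

```bash
cat > m.py <<'E'
from h import *
np.set_printoptions(precision=4,suppress=True)
import sys
ims=[]
for n,s in(("side",(160,310,290,410)),("scene",(130,250,245,395))):
    c=camera(n); ims.append(cv2.resize(c["img"][s[0]:s[1],s[2]:s[3]],(400,500) if n=="side" else (400,320)))
    for q in nets.outline_of(n,"label_plate"):
        h=c["img"][q["mask"]].mean(0)
        if h[2]>h[1]:
            P=np.array([Rl.T@(onz(c,p,.078)[:2]-l[:2]) for p in np.argwhere(q["mask"])])
            R=cv2.minAreaRect((P*1000).astype(np.float32)); print(n,q["confidence"],R,"y",P[:,1].min(),P[:,1].max())
ims[1]=cv2.copyMakeBorder(ims[1],0,180,0,0,cv2.BORDER_CONSTANT)
cv2.imwrite(f"pics/{sys.argv[1]}.png",np.hstack(ims))
shift(.002,.039,.074)
E
python3 m.py p1
```

```text
side 0.77 ((2.679645538330078, 39.24235534667969), (126.4419174194336, 76.23145294189453), 89.92633819580078) y -0.023957727780942316 0.10246967799068948
scene 0.69 ((6.262821197509766, 37.92897033691406), (127.0527114868164, 82.37165069580078), 89.48295593261719) y -0.02580784114853327 0.10122026768216608
6.75 to [np.float64(0.48278335001150363), np.float64(0.09859730840750734), 0.074] shift [ 0.073   0.0002 -0.0008] roll -0.04419834122165548 local now [ 0.0017 -0.034 ] 0.07319580408722302 F [ 0.6007 -0.5898 -1.0035]
```

View pics/p1.png

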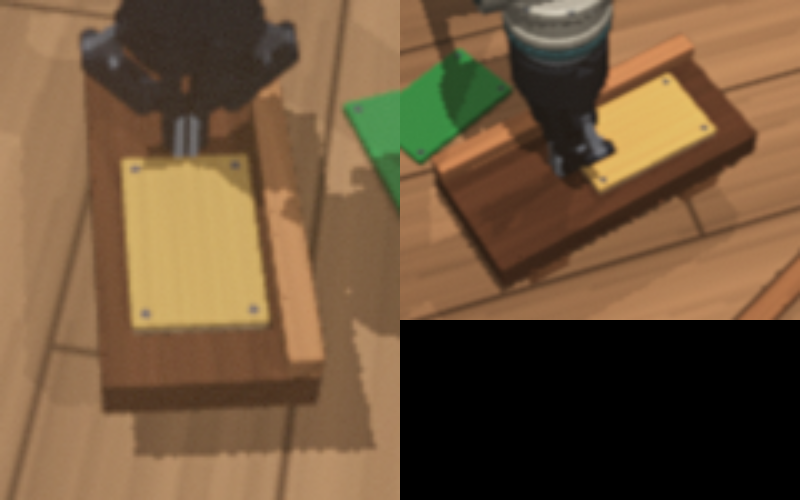

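The push works: the plate is square and about 5 mm off the rail, with its centre at y ≈ 38.5 mm and the fingers against its trailing edge (side crop (187,155)). About 70 mm remain.

Request:
servo_tool:
  plan:
    - {"tx":0.002,"ty":0,"tz":0,"roll":0,"fingers":0}
    - {"tx":0.006,"ty":0,"tz":0,"roll":0,"fingers":0}
    - {"tx":0.01,"ty":0,"tz":0,"roll":0,"fingers":0}
    - {"tx":0.014,"ty":0,"tz":0,"roll":0,"fingers":0}
    - {"tx":0.018,"ty":0,"tz":0,"roll":0,"fingers":0}
    - {"tx":0.022,"ty":0,"tz":0,"roll":0,"fingers":0}
    - {"tx":0.026,"ty":0,"tz":0,"roll":0,"fingers":0}
    - {"tx":0.03,"ty":0,"tz":0,"roll":0,"fingers":0}
    - {"tx":0.034,"ty":0,"tz":0,"roll":0,"fingers":0}
    - {"tx":0.038,"ty":0,"tz":0,"roll":0,"fingers":0}
    - {"tx":0.042,"ty":0,"tz":0,"roll":0,"fingers":0}
    - {"tx":0.046,"ty":0,"tz":0,"roll":0,"fingers":0}
    - {"tx":0.05,"ty":0,"tz":0,"roll":0,"fingers":0}
    - {"tx":0.054,"ty":0,"tz":0,"roll":0,"fingers":0}
    - {"tx":0.058,"ty":0,"tz":0,"roll":0,"fingers":0}
    - {"tx":0.061,"ty":0,"tz":0,"roll":0,"fingers":0}
    - {"tx":0.064,"ty":0,"tz":0,"roll":0,"fingers":0}
    - {"tx":0.067,"ty":0,"tz":0,"roll":0,"fingers":0}
    - {"tx":0.069,"ty":0,"tz":0,"roll":0,"fingers":0}
    - {"tx":0.069,"ty":0,"tz":0,"roll":0,"fingers":0}

```text
time: 9.25
ee_pos: [0.4836, 0.0948, 0.0733]
tcp_rot: [[-0.232, 0.973, 0.0], [0.973, 0.232, 0.0], [0.0, 0.0, -1.0]]
force: [-0.9, -1.6, 0.1]
opening: 0.0
grip_force: 0.0
```

```bash
python3 m.py p2
```

```text
side 0.61 ((4.335453033447266, 108.08505249023438), (76.92415618896484, 124.8280258178711), 0.08419355750083923) y 0.04572121170696048 0.17050103632903563
scene 0.58 ((7.805534362792969, 106.50455474853516), (79.54723358154297, 128.7141876220703), 0.9563888907432556) y 0.0426150639391331 0.1709514006603583
9.45 to [np.float64(0.48278335001150363), np.float64(0.09859730840750734), 0.074] shift [ 0.004   0.0001 -0.0006] roll -0.0441557938038222 local now [0.0019 0.035 ] 0.07337325473689221 F [-1.0202 -0.5885  0.2185]
```

View pics/p2.png

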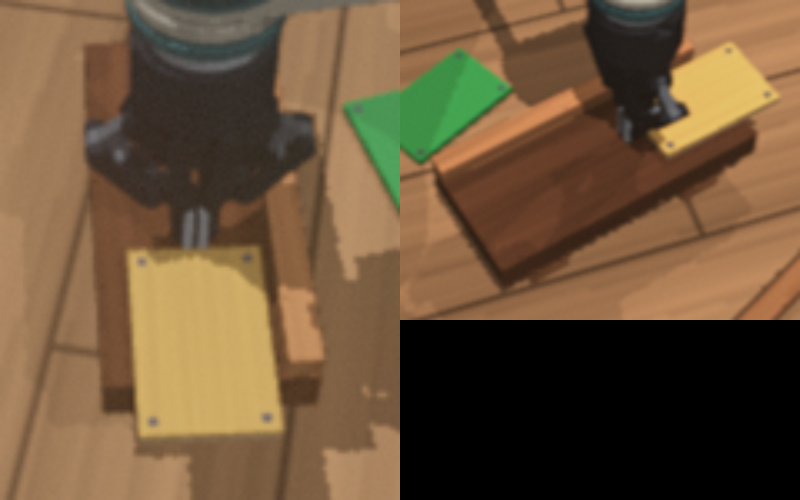

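The plate sticks out about 37 mm past the carving's end, flat and square. I'll push 3 mm more, then back straight off and lift away.

Request:
servo_tool:
  plan:
    - {"tx":0.002,"ty":0,"tz":0,"roll":0,"fingers":0}
    - {"tx":0.003,"ty":0,"tz":0,"roll":0,"fingers":0}
    - {"tx":0.003,"ty":0,"tz":0,"roll":0,"fingers":0}
    - {"tx":-0.005,"ty":0,"tz":0,"roll":0,"fingers":0}
    - {"tx":-0.02,"ty":0,"tz":0,"roll":0,"fingers":0}
    - {"tx":-0.04,"ty":0,"tz":0,"roll":0,"fingers":0}
    - {"tx":-0.05,"ty":0,"tz":-0.02,"roll":0,"fingers":0}
    - {"tx":-0.06,"ty":0,"tz":-0.06,"roll":0,"fingers":0}
    - {"tx":-0.08,"ty":0,"tz":-0.1,"roll":0,"fingers":0}
    - {"tx":-0.1,"ty":0,"tz":-0.13,"roll":0,"fingers":0}
    - {"tx":-0.1,"ty":0,"tz":-0.13,"roll":0,"fingers":0}
    - {"tx":-0.1,"ty":0,"tz":-0.13,"roll":0,"fingers":0}

```text
time: 10.95
ee_pos: [0.5063, -0.003, 0.2021]
tcp_rot: [[-0.231, 0.973, -0.002], [0.973, 0.231, 0.0], [0.001, -0.002, -1.0]]
force: [-0.1, 0.0, -0.2]
opening: -0.0
grip_force: 0.0
```

```bash
python3 m.py p3
```

```text
side 0.67 ((3.896434783935547, 109.56857299804688), (130.268310546875, 76.57427215576172), 88.96000671386719) y 0.044039767236220696 0.17483233309322435
scene 0.61 ((6.620380401611328, 109.24798583984375), (123.5495376586914, 81.23887634277344), 89.27435302734375) y 0.047682371023400665 0.17116246365885904
11.15 to [np.float64(0.48278335001150363), np.float64(0.09859730840750734), 0.074] shift [0.1036 0.0009 0.1281] roll -0.009440254292145612 local now [ 0.0014 -0.0646] 0.20206105273887445 F [ 0.0599 -0.4056 -0.1647]
```

View pics/p3.png

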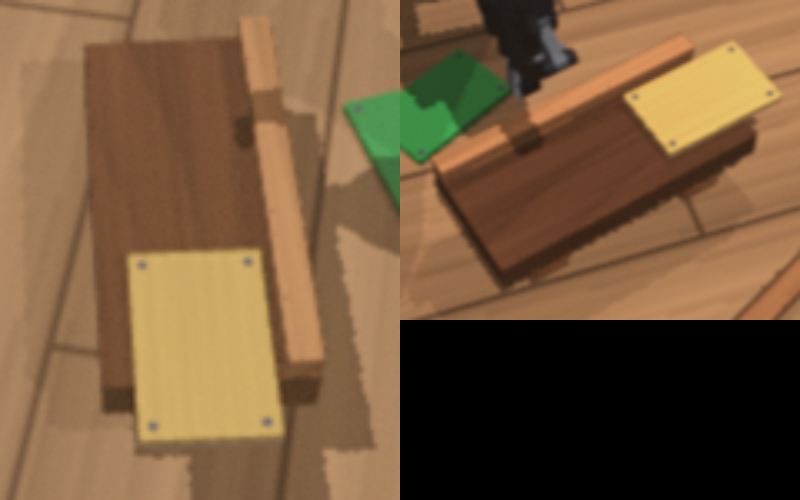

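The plate lies flat and square, its centre at y ≈ 109.5 mm (about 39 mm out), with the robot clear. Handing in.

```bash
python3 -c "
from cell import arm
print(arm.sign_off())"
```

```text
the job is handed in; nothing more can be done
None
```

The job is handed in: by the last camera measurement the brass-faced plate lies flat and square, sticking out about 39 mm past the carving's end, the arm is clear, and its path kept clear of the four bystanders, though I did not re-measure their positions.

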